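# Find the rocking instrument tin and stack the sound one

### The arm

A 6-joint arm with a two-finger parallel gripper is mounted at the origin on the work surface. World frame = base frame: x ahead of the robot, y to its left, z up, the work surface at z = 0. Lengths are in m, angles in degrees, forces in N, time in s.
With the tool pointing down it reaches from about 0.4 to 0.825 m from the base axis. Payload 7 kg.
Tool frame: the origin (TCP) lies midway between the tips of the shut fingers; the grasp point (between the pads) lies 19 mm behind it; z points along the fingers, x is the direction in which the jaws open and shut, and the axes are right-handed (so a half turn about z gives the same grasp; the last joint's range is limited). The gripper opens to 88 mm and grips with 3 to 60 N. Pads are 19 mm wide; open, the fingers measure 130 mm over their backs; the gripper's body (78 mm by 193 mm) begins 47 mm behind the grasp point.
Start: joints at [89.043, 20.546, 0.682, 0, -70.136, -16.507], TCP at [0.203, 0.644, 0.227] pointing down, gripper open.
Joint ranges: [-176.03, 176.03], [-82.01, 121.73], [-58.28, 71.71], [-173.87, 95.51], [-174.79, -0.11], [-173.66, 173.66]. Speed limits (degrees/s): [136.94, 136.94, 172.46, 180, 180, 180].

### API

Orientations are given as [roll, pitch, yaw] about the fixed x, y, z axes, in that order (R = Rz(yaw) Ry(pitch) Rx(roll)).
In Python, from plant import ctrl, vision, nets gives the robot as it stands.
- The arm moves only by the shell command python3 -m jog 'ROWS'. ROWS is text: rows parted by semicolons, each of 7 numbers parted by spaces: the turn, a rotation vector about the tool's x, y, z in units of 0.1 rad (1.0 is 0.1 rad), then the shift along the tool's x, y, z in units of 4 cm (1.0 is 4 cm), then the opening, from -1 (shut) to 1 (fully open). In form: rx ry rz x y z jaw; .... A call has 1 to 8 rows; each row shifts and turns the commanded pose from where the row before left it, along the tool's axes as they then stand; what a row does not reach is not made up. A row lasts 1/8 s, in which the tool goes at most 62.5 mm and 10.7 degrees, less where a joint would pass 70% of its speed; a pose out of reach is approached as far as the arm can. A call with a number of a shift or a turn outside -1 to 1 is refused whole. A call with a gripper value outside its range is refused whole. The fingers move at their own pace and stop on an object; the grip force is fixed at half the most. Time passes only in rows, so rows that do not move let the fingers close. It gives the time, the measured TCP pose, the force and the opening at its end, in the units of the state.
- ctrl.get_obs(): the state, without advancing time (a new reading comes with each control period).
- vision.snapshot(name): name is "scene" or "side" or "wrist"; returns (picture, depth): 480x640x3 uint8, red, green, blue; 480x640 float32, m along the optical axis (not along the pixel's ray), 0 where there is no reading.
- vision.camera_info(name): a dict with "camera_matrix" (3x3 intrinsics, pixels), "camera_from_world" (4x4, takes a point from world to camera coordinates); the wrist camera has in their place "tool_from_camera" (4x4, takes a point from camera to tool coordinates, whose origin is the TCP and whose axes are the tool frame's). Camera axes: x right, y down, z forward; pixel columns grow to the right and rows downward; lengths in m; the calibration is good to about 2 mm. A picture is of the moment at which its call begins: read the wrist's pose just before it. camera_info takes no time and is no camera call.
- ctrl.close_job(): hands the job in, once; it reports no verdict.
Trained networks look in the newest picture that a camera, given by its name, has taken for a name from the list of things; names that differ only in an ending like _2 or _b are one class to them, and where a whole thing is asked for, a point or a joint stands for the part that bears it (a point fixed in the world has none). Each returns a list of dicts, best first, with "score" (0 to 1); they miss things now and then, are a little off and sometimes report something else, mostly with a low value. They report only what shows in the picture. A call takes as long as a camera call. They do not tell look-alikes from the thing itself.
- nets.boxes_of(target, camera): "location" ([x, y, z] in m, in world coordinates, good to about 4 mm: the middle of the surface that is visible of it).
The state is a dict: "clock": time; "joint_pos": joint angles; "qvel": joint speeds; "tau": joint torques, N m; "tool_pos": TCP position; "orientation": TCP orientation; "force": force on the tool from outside, world axes, zero at the start; "moment": the same for the moment, N m; "opening": finger opening in m.
Only numpy, scipy, OpenCV 4.12 (cv2) and the standard library are available. Lean on these libraries where they do the work, as an engineer would, in place of code of your own. Each camera call takes 0.05 s, during which the arm holds its last target.

### The job

Before taking either of the two look-alike steel tins out of the brown-walled channel, press down on the ends of their lids to find the one that rocks, and make it rock. The channel lets fingers in only at a tin's ends and the stand only at its long sides: so set the steady tin down on the bare desk, let go, take it again by its long sides and stack it lid up, squarely and long sides in line, on the column of two tins between the stand's brown cheeks. Put the rocking tin upright in the blue reject tray; set tins down rather than dropping them, and leave the jar, glove box and stick cup alone.

Things in the scene. Friction and masses are not known exactly. Their poses are not given: they have to be found in the camera images.
- tin_a: closed steel tin, 68 (x) x 54 (y) x 34 mm high, flat lid, about 0.2 kg; origin: centre of its underside. One of two look-alikes in the carrier, x along the channel, 128 mm apart; which is sound is not told. Sound: flat foot 60 x 46 mm. Other: bottom bulged, 12 mm across, 3 mm high; it too rests level, but a firm press (3 to 10 N) on the lid's outer 10 mm at a short end tips it about 0.1 rad (that end sinks about 3 mm) till let go.
- tin_b: closed steel tin, 68 (x) x 54 (y) x 34 mm high, flat lid, about 0.2 kg; origin: centre of its underside. One of two look-alikes in the carrier, x along the channel, 128 mm apart; which is sound is not told. Sound: flat foot 60 x 46 mm. Other: bottom bulged, 12 mm across, 3 mm high; it too rests level, but a firm press (3 to 10 N) on the lid's outer 10 mm at a short end tips it about 0.1 rad (that end sinks about 3 mm) till let go.
- column_low: closed steel tin, 68 (x) x 54 (y) x 34 mm high, flat lid, about 0.2 kg; origin: centre of its underside. Sound; x along the stand's x. Lowest tin of the column, its underside 6 mm above the desk.
- column_top: closed steel tin, 68 (x) x 54 (y) x 34 mm high, flat lid, about 0.2 kg; origin: centre of its underside. Sound; x along the stand's x. Second tin, standing on the first; its underside is 40 mm and its lid 74 mm above the desk; the steady tin goes on its lid.
- carrier: fixed straight channel, 240 mm long (x), 76 mm wide: grey floor 4 mm thick, on which the tins stand, and two brown 5 mm walls along the long sides, tops 38 mm above the desk, level with the tins' lids; 66 mm between the walls, so 6 mm beside each tin; both ends open. Origin: centre of its underside.
- stand: fixed stand: foot plate 92 (x) x 80 (y) x 6 mm, two brown cheeks 6 mm thick, 54 mm wide at its +x and -x ends, 80 mm apart, tops 108 mm above the desk (level with a third tin's lid); open at +y and -y for the fingers. Origin: centre of its underside. The bare desk on the robot's side of it, 0.43 m straight ahead of the base, is always clear for putting a tin down.
- reject_tray: fixed open blue tray, outside 190 (x) x 150 (y) x 28 mm high, walls and floor 4 mm. Origin: centre of its underside.
- jar: bystander: steel dressing jar with knobbed lid, 102 mm across, 111 mm high. Origin: centre of its underside.
- glove_box: bystander: white and blue carton, 110 (x) x 220 (y) x 65 mm. Origin: centre of its underside.
- stick_cup: bystander: steel cup of wooden sticks, 68 mm across, about 147 mm high over the sticks. Origin: centre of its underside.
Mind the look-alikes: they are no part of the job. Of the things that look like the reject_tray, the smaller one is meant.

How it is judged (in metres and radians):
On the way, in this order (a step that is already met when the one before it is completed fails the run):
1. the bulged tin is pressed at its rim until it rocks (tilts more than 0.04 rad under the fingers), while both tins still stand in the carrier (angle between tin_b's own z axis and vertical above 0.04 rad and contact force between tin_b and the fingers above 0.3 N and x of tin_a in the frame of carrier between -0.1 and 0.1 m and y of tin_a in the frame of carrier between -0.02 and 0.02 m and z of each of tin_a, tin_b in the frame of carrier below 0.015 m and x of tin_b in the frame of carrier between -0.1 and 0.1 m and y of tin_b in the frame of carrier between -0.02 and 0.02 m), for 0.1 s.
2. the steady tin stands on the bare desk, let go (height (world z) of tin_a below 0.0025 m and angle between tin_a's own z axis and vertical below 0.1 rad and linear speed of tin_a below 0.05 m/s and contact force between tin_a and the fingers below 0.05 N), for 0.1 s.
At the end, for the whole second after the job is handed in: The rocking tin stands upright on the reject tray's floor. The steady tin rests level, lid up, on the second column tin, within 7 mm each way and 0.12 rad in line; the column tins stand within 9 mm and 0.15 rad of the stand's centre and axes. Both sorted tins are at rest and released (x of tin_a in the frame of column_top between -0.007 and 0.007 m and y of tin_a in the frame of column_top between -0.007 and 0.007 m and z of tin_a in the frame of column_top between 0.031 and 0.037 m and angle between the x axis of tin_a and the x axis of column_top, either way round below 0.12 rad and angle between tin_a's own z axis and vertical below 0.06 rad and x of column_low in the frame of stand between -0.009 and 0.009 m and y of column_low in the frame of stand between -0.009 and 0.009 m and z of column_low in the frame of stand between 0.003 and 0.009 m and angle between the x axis of each of column_low, column_top and the x axis of stand, either way round below 0.15 rad and x of column_top in the frame of stand between -0.009 and 0.009 m and y of column_top in the frame of stand between -0.009 and 0.009 m and z of column_top in the frame of stand between 0.037 and 0.043 m and x of tin_b in the frame of reject_tray between -0.07 and 0.07 m and y of tin_b in the frame of reject_tray between -0.055 and 0.055 m and z of tin_b in the frame of reject_tray below 0.012 m and angle between tin_b's own z axis and vertical below 0.2 rad and linear speed of each of tin_a, tin_b below 0.02 m/s and contact force between each of tin_a, tin_b and the fingers below 0.1 N); the robot touches nothing.
It fails at once if a tin is dropped or thrown (faster than 0.6 m/s with nothing of the robot touching it) ((linear speed of tin_a above 0.6 m/s and contact force between tin_a and the arm below 0.05 N and contact force between tin_a and the fingers below 0.05 N) or (linear speed of tin_b above 0.6 m/s and contact force between tin_b and the arm below 0.05 N and contact force between tin_b and the fingers below 0.05 N)).
It fails at once if a bystander (jar, glove box, stick cup) is shifted more than 30 mm or tipped over (distance of any of jar, glove_box, stick_cup from where it was at the start of the episode above 0.03 m or angle between any of jar, glove_box, stick_cup's own z axis and vertical above 0.35 rad).
It also fails if it takes over 72 s, if anything falls off the work surface, if the arm or the gripper's body presses on something with over 40 N, if the wrist force passes 120 N, or if a joint passes its speed limit or range.

## Working session

There is one attempt and no reset: what is moved stays moved. The work goes in short steps, Python scripts to look and compute and a shell command to move; the robot and the scene stay as the last step left them, time stands still between calls to the robot, and variables do not carry over. Pictures are saved under pics/ and viewed, and the job is handed in when it is done.

```bash
ls -la; mkdir -p pics; python3 - <<'E'
from plant import ctrl, vision, nets
import cv2,json
print(ctrl.get_obs())
for n in ("scene","side","wrist"):
    p,d=vision.snapshot(n); cv2.imwrite(f"pics/{n}0.png",p[:,:,::-1])
    print(n,vision.camera_info(n))
E
```

```text
total 12
drwxr-xr-x  3 agent agent 4096 Dec  6 23:00 .
drwxr-xr-x 23 root  root  4096 Dec  6 23:00 ..
drwxr-xr-x  2 agent agent 4096 Dec  6 23:00 pics
{'clock': 0.0, 'joint_pos': array([ 8.90454854e+01,  2.05912099e+01,  6.33878272e-01, -2.03428545e-02,
       -7.01355967e+01, -1.65075670e+01]), 'qvel': array([ 0.01829633,  0.02802789, -0.05047675, -0.00721238, -0.08628964,
        0.05127926]), 'tau': array([ 1.92509484e-03, -5.82718456e+01,  2.93036610e+01,  6.99671879e+00,
        6.81074336e-03, -1.57251966e-04]), 'tool_pos': array([0.20242038, 0.64342185, 0.22562532]), 'orientation': array([-1.79991928e+02, -9.45322814e-02, -1.07469016e+02]), 'force': array([-0.07109909,  0.37010713,  0.33393381]), 'moment': array([ 0.02395702, -0.01377381,  0.04354881]), 'opening': 0.08738588761256633}
scene {'camera_matrix': array([[475.68225978,   0.        , 316.95311475],
       [  0.        , 475.68225978, 240.10776981],
       [  0.        ,   0.        ,   1.        ]]), 'camera_from_world': array([[ 0.60641578,  0.79498092,  0.01628626, -0.40627189],
       [ 0.46278116, -0.33620822, -0
[... 434 characters left out ...]
664542 , -0.71812378,  0.07364321],
       [ 0.17743931, -0.69618051, -0.69559182,  1.695259  ],
       [ 0.        ,  0.        ,  0.        ,  1.        ]])}
wrist {'camera_matrix': array([[432.70852738,   0.        , 310.6434727 ],
       [  0.        , 432.70852738, 236.00178378],
       [  0.        ,   0.        ,   1.        ]]), 'tool_from_camera': array([[ 9.99999769e-01,  5.19422289e-04,  4.37364933e-04,
         1.04200891e-03],
       [-6.21259524e-04,  9.59844566e-01,  2.80531680e-01,
        -7.56597627e-02],
       [-2.74087947e-04, -2.80531887e-01,  9.59844667e-01,
        -1.58776862e-01],
       [ 0.00000000e+00,  0.00000000e+00,  0.00000000e+00,
         1.00000000e+00]])}
```

View pics/scene0.png

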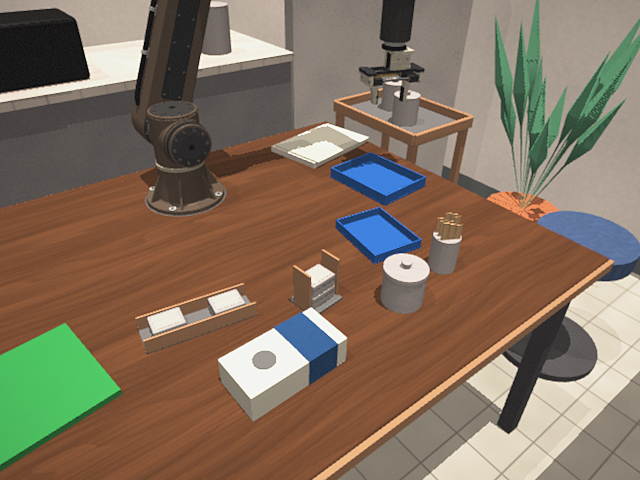

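View pics/side0.png

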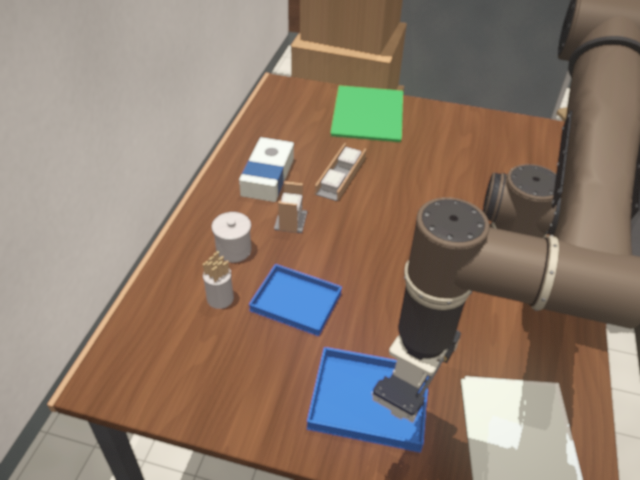

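View pics/wrist0.png

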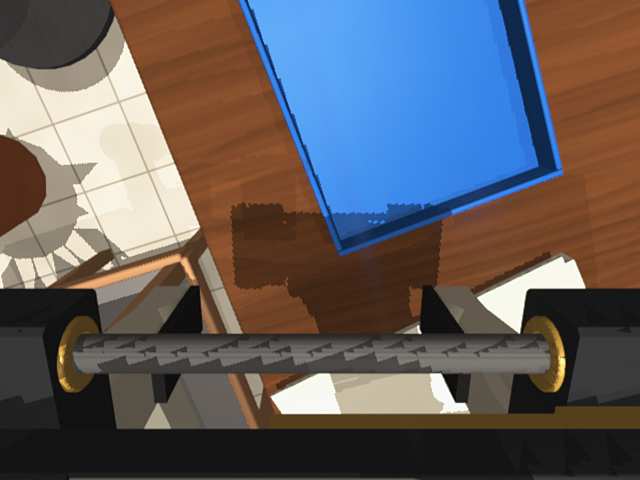

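The scene picture shows the channel with two tins at (166,320) and (226,300), the stand at (316,285), a small blue tray at (378,233), and a larger look-alike tray at (378,177). The jar is at (404,282), the stick cup at (446,245) and the glove box at (283,360). The side picture shows the same small tray at (296,298).

```bash
cat > h.py <<'E'
import numpy as np, cv2
from plant import ctrl, vision, nets
from scipy.spatial.transform import Rotation as R
def tool():
    o=ctrl.get_obs(); T=np.eye(4); T[:3,:3]=R.from_euler('xyz',o['orientation'],degrees=True).as_matrix(); T[:3,3]=o['tool_pos']; return T,o
def cloud(name,tag=None):
    T,_=tool(); p,d=vision.snapshot(name); c=vision.camera_info(name)
    if tag: cv2.imwrite(f'pics/{tag}.png',p[:,:,::-1])
    K=c['camera_matrix']; v,u=np.mgrid[:480,:640]
    P=np.stack([(u-K[0,2])/K[0,0]*d,(v-K[1,2])/K[1,1]*d,d,np.ones_like(d)],-1)
    M=T@c['tool_from_camera'] if name=='wrist' else np.linalg.inv(c['camera_from_world'])
    W=(P@M.T)[...,:3]; W[d==0]=np.nan
    return p,W
def rect(xy):
    (c,s,a)=cv2.minAreaRect(xy.astype(np.float32)*1000)
    return np.round(np.array(c)/1000,4),np.round(s,1),round(a,1)
E
python3 - <<'E'
from h import *
for cam in ('scene','side'):
    p,W=cloud(cam); np.savez(f'{cam}.npz',p=p,W=W)
    for t in ('tin_a','column_top','carrier','stand','reject_tray','jar','glove_box','stick_cup'):
        print(cam,t,[(np.round(r['location'],3).tolist(),round(r['score'],2)) for r in nets.boxes_of(t,cam)][:5])
E
```

```text
scene tin_a [([0.544, -0.158, 0.034], 0.79), ([0.526, -0.284, 0.038], 0.63)]
scene column_top [([0.644, 0.032, 0.071], 0.87)]
scene carrier [([0.558, -0.223, 0.023], 0.59)]
scene stand [([0.638, -0.008, 0.057], 0.58)]
scene reject_tray [([0.521, 0.321, 0.005], 0.94), ([0.284, 0.551, 0.006], 0.88)]
scene jar [([0.755, 0.17, 0.089], 0.57), ([0.545, -0.157, 0.032], 0.23)]
scene glove_box [([0.772, -0.156, 0.063], 0.88)]
scene stick_cup [([0.72, 0.342, 0.088], 0.88)]
side tin_a [([0.52, -0.261, 0.037], 0.85), ([0.542, -0.131, 0.035], 0.82)]
side column_top [([0.615, 0.02, 0.074], 0.6)]
side carrier [([0.535, -0.194, 0.012], 0.84)]
side stand [([0.609, 0.075, 0.059], 0.84)]
side reject_tray [([0.52, 0.317, 0.001], 0.79), ([0.308, 0.572, 0.005], 0.71)]
side jar [([0.725, 0.216, 0.09], 0.75), ([0.533, -0.193, 0.016], 0.52)]
side glove_box [([0.738, -0.101, 0.065], 0.74)]
side stick_cup [([0.698, 0.386, 0.089], 0.68)]
```

```bash
python3 - <<'E'
from h import *
import sys
C={c:np.load(f'{c}.npz') for c in('scene','side')}
def sel(c,x0,x1,y0,y1,z0,z1,cond=None):
    W=C[c]['W'];p=C[c]['p'].astype(int)
    m=(W[...,0]>x0)&(W[...,0]<x1)&(W[...,1]>y0)&(W[...,1]<y1)&(W[...,2]>z0)&(W[...,2]<z1)
    if cond: m&=cond(p)
    return W[m]
white=lambda p:(p.min(-1)>120)&(p.max(-1)-p.min(-1)<40)
blue=lambda p:(p[...,2]>p[...,0]+60)
for c in C:
    a=sel(c,.45,.62,-.36,-.21,.030,.046,white); b=sel(c,.45,.62,-.21,-.08,.030,.046,white)
    print(c,'tinL',len(a),rect(a[:,:2]),np.median(a[:,2]),a.mean(0)); print('tinR',len(b),rect(b[:,:2]),np.median(b[:,2]),b.mean(0))
    s=sel(c,.54,.70,-.05,.09,.068,.08,white); print('col',len(s),rect(s[:,:2]),np.median(s[:,2]))
    t=sel(c,.40,.64,.2,.44,.02,.035,blue); print('tray',len(t),rect(t[:,:2]))
    t=sel(c,.54,.70,-.06,.1,.1,.12); print('cheeks',len(t),rect(t[:,:2]))
    t=sel(c,.4,.64,-.4,-.05,.02,.045); print('carrier',len(t),rect(t[:,:2]))
    t=sel(c,.65,.9,-.3,.05,.05,.08); print('glove',len(t),rect(t[:,:2]))
    t=sel(c,.65,.85,.1,.28,.07,.14); print('jar',len(t),rect(t[:,:2]))
    t=sel(c,.62,.85,.28,.45,.06,.16); print('cup',len(t),rect(t[:,:2]))
for c,box in (('scene',(120,250,300,370)),):
    im=C[c]['p'][250:370,120:360,::-1]; cv2.imwrite('pics/crop0.png',cv2.resize(im,None,fx=3,fy=3,interpolation=2))
E
```

```text
scene tinL 635 (array([ 0.5176, -0.2779]), array([68.3, 64. ]), 79.9) 0.03832315625564786 [ 0.52137434 -0.27958647  0.03816714]
tinR 539 (array([ 0.5379, -0.1512]), array([67.2, 63. ]), 81.6) 0.03820523104232576 [ 0.54259445 -0.15310495  0.03808566]
col 360 (array([0.623 , 0.0328]), array([53.9, 72.3]), 8.1) 0.07446936279213151
tray 446 (array([0.5188, 0.3182]), array([154.9, 198.1]), 81.5)
cheeks 174 (array([0.6235, 0.0307]), array([53.1, 94.3]), 7.1)
carrier 2778 (array([ 0.532 , -0.2161]), array([239.7,  82.7]), 82.2)
glove 6114 (array([ 0.7331, -0.1052]), array([148.2, 299.5]), 4.6)
jar 1378 (array([0.7395, 0.1886]), array([100.7, 101.3]), 8.3)
cup 1023 (array([0.7154, 0.3574]), array([67.8, 57.5]), 59.7)
side tinL 232 (array([ 0.5209, -0.2767]), array([84.1, 57.7]), 84.6) 0.036888891790231804 [ 0.51919155 -0.27109184  0.03666304]
tinR 279 (array([ 0.5427, -0.149 ]), array([75.9, 60.4]), 80.7) 0.035946960568577824 [ 0.5409873  -0.14509504  0.03612205]
col 182 (array([0.6415, 0.0101]), array([ 54.2, 127.3]), 68.4) 0.07280294032862933
tray 543 (array([0.5196, 0.3217]), array([159.4, 192.1]), 81.9)
cheeks 103 (array([0.6215, 0.0361]), array([ 52.9, 102.3]), 6.8)
carrier 950 (array([ 0.5284, -0.2405]), array([311. ,  98.9]), 87.4)
glove 1760 (array([ 0.7307, -0.1135]), array([149.5, 279.7]), 3.0)
jar 979 (array([0.7379, 0.196 ]), array([101.1, 102.4]), 63.8)
cup 866 (array([0.7058, 0.3703]), array([65.7, 61. ]), 51.6)
```

View pics/crop0.png

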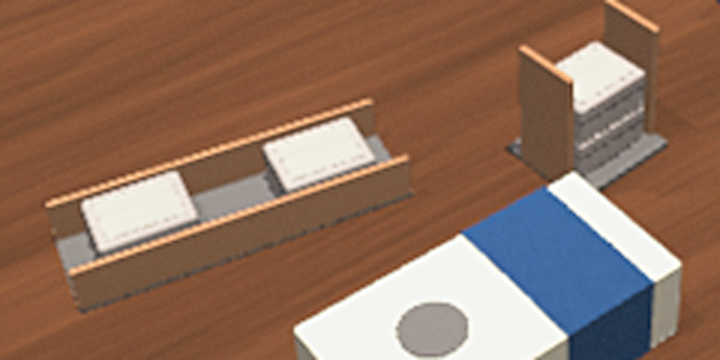

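```bash
cat > plan.py <<'E'
from h import *
# suggests row numbers for a straight leg from the present (or given) pose
def legs(wps,jaw,start=None):
    if start is None:
        T,o=tool(); p=T[:3,3].copy(); Rm=T[:3,:3]
    else: p=np.array(start[:3],float); Rm=R.from_euler('xyz',[180,0,start[3]],degrees=True).as_matrix()
    out=[]
    for x,y,z,yaw,n in wps:
        G=R.from_euler('xyz',[180,0,yaw],degrees=True).as_matrix(); g=np.array([x,y,z])
        for k in range(n):
            rv=R.from_matrix(Rm.T@G).as_rotvec()/(n-k); dp=Rm.T@(g-p)/(n-k)
            a=np.round(rv/0.1,2); s=np.round(dp/0.04,2)
            if abs(np.r_[a,s]).max()>1: print('OVER',a,s)
            out.append(' '.join('%g'%q for q in np.r_[a,s])+f' {jaw:g}')
            p=p+Rm@(s*0.04); Rm=Rm@R.from_rotvec(a*0.1).as_matrix()
    for i in range(0,len(out),8): print('; '.join(out[i:i+8]))
    print('end',p.round(4),R.from_matrix(Rm).as_euler('xyz',degrees=True).round(2))
E
python3 -c "
from plan import *
legs([(.47,.34,.22,-144,9),(.542,-.145,.2,-189.4,13)],-1)"
```

```text
OVER [0.   0.   0.71] [ 0.44 -1.04  0.02]
OVER [0.   0.   0.71] [ 0.37 -1.06  0.02]
OVER [0.   0.   0.71] [ 0.29 -1.09  0.02]
OVER [0.   0.   0.71] [ 0.21 -1.1   0.02]
OVER [0.   0.   0.71] [ 0.13 -1.12  0.01]
OVER [0.  0.  0.7] [ 0.06 -1.12  0.02]
OVER [0.   0.   0.71] [-0.03 -1.13  0.01]
0 0 0.71 0.58 -0.96 0.02 -1; 0 0 0.71 0.51 -1 0.02 -1; 0 0 0.71 0.44 -1.04 0.02 -1; 0 0 0.71 0.37 -1.06 0.02 -1; 0 0 0.71 0.29 -1.09 0.02 -1; 0 0 0.71 0.21 -1.1 0.02 -1; 0 0 0.71 0.13 -1.12 0.01 -1; 0 0 0.7 0.06 -1.12 0.02 -1
0 0 0.71 -0.03 -1.13 0.01 -1; 0 0 0.61 0.44 -0.84 0.04 -1; 0 0 0.61 0.38 -0.86 0.04 -1; 0 0 0.61 0.33 -0.88 0.04 -1; 0 0 0.61 0.28 -0.9 0.04 -1; 0 0 0.61 0.22 -0.92 0.04 -1; 0 0 0.61 0.17 -0.93 0.04 -1; 0 0 0.61 0.11 -0.94 0.04 -1
0 0 0.61 0.05 -0.94 0.04 -1; 0 0 0.61 -0.01 -0.94 0.04 -1; 0 -0 0.61 -0.06 -0.94 0.04 -1; 0 -0 0.61 -0.12 -0.93 0.03 -1; 0 -0 0.61 -0.18 -0.93 0.04 -1; 0 -0 0.6 -0.24 -0.91 0.03 -1
end [ 0.5421 -0.1451  0.2002] [180.    -0.   170.61]
```

```bash
python3 -m jog '0 0 0.7 0.6 -0.95 0 -1; 0 0 0.7 0.5 -1 0 -1; 0 0 0.7 0.45 -1 0 -1; 0 0 0.7 0.35 -1 0 -1; 0 0 0.7 0.3 -1 0 -1; 0 0 0.7 0.2 -1 0 -1; 0 0 0.7 0.15 -1 0 -1; 0 0 0.7 0.1 -1 0 -1'
python3 -c "
from plan import *
legs([(.542,-.145,.2,-189.4,15)],-1)"
```

```text
clock: 2.05
tool_pos: [0.4233, 0.3848, 0.2268]
orientation: [180.0, 0.0, -139.7]
force: [-0.2, -0.1, -0.1]
opening: 0.0129
0 0 0.58 0.42 -0.8 0.04 -1; 0 0 0.58 0.37 -0.82 0.04 -1; 0 0 0.58 0.33 -0.84 0.05 -1; 0 0 0.58 0.28 -0.86 0.04 -1; 0 0 0.58 0.22 -0.88 0.05 -1; 0 0 0.58 0.17 -0.89 0.04 -1; 0 0 0.58 0.12 -0.9 0.05 -1; 0 0 0.58 0.07 -0.9 0.04 -1
0 0 0.58 0.02 -0.91 0.05 -1; 0 0 0.58 -0.03 -0.9 0.04 -1; 0 0 0.58 -0.09 -0.9 0.05 -1; 0 0 0.57 -0.14 -0.9 0.04 -1; 0 0 0.58 -0.19 -0.88 0.05 -1; 0 0 0.57 -0.24 -0.87 0.04 -1; 0 0 0.58 -0.29 -0.86 0.05 -1
end [ 0.5419 -0.1449  0.1998] [1.7998e+02 2.0000e-02 1.7059e+02]
```

```bash
python3 -m jog '0 0 0.6 0.4 -0.8 0 -1; 0 0 0.6 0.35 -0.8 0.05 -1; 0 0 0.6 0.3 -0.85 0.05 -1; 0 0 0.6 0.3 -0.85 0.05 -1; 0 0 0.6 0.2 -0.9 0.05 -1; 0 0 0.6 0.15 -0.9 0.05 -1; 0 0 0.6 0.1 -0.9 0.05 -1; 0 0 0.6 0.05 -0.9 0.05 -1'
python3 -m jog '0 0 0.6 0 -0.9 0.05 -1; 0 0 0.6 -0.05 -0.9 0.05 -1; 0 0 0.6 -0.1 -0.9 0.05 -1; 0 0 0.5 -0.15 -0.85 0.05 -1; 0 0 0.4 -0.2 -0.7 0.05 -1; 0 0 0.3 -0.2 -0.3 0.05 -1; 0 0 0 0 0 0 -1'
python3 - <<'E'
from h import *
print(tool()[1]['tool_pos'],tool()[1]['orientation'])
p,W=cloud('wrist','w1'); np.savez('w1.npz',p=p,W=W)
print([(np.round(r['location'],4).tolist(),round(r['score'],2)) for r in nets.boxes_of('tin_a','wrist')])
E
```

```text
clock: 3.05
tool_pos: [0.4893, 0.1041, 0.2128]
orientation: [180.0, 0.0, -167.2]
force: [0.5, 0.0, 0.1]
opening: 0.0001
clock: 3.92
tool_pos: [0.536, -0.075, 0.2003]
orientation: [-180.0, -0.0, 175.7]
force: [0.1, -0.1, -0.4]
opening: 0.0006
[ 0.53604677 -0.0749811   0.20025902] [-1.79993961e+02 -2.39458722e-02  1.75673537e+02]
[([0.5414, -0.1519, 0.0438], 0.76)]
```

View pics/w1.png

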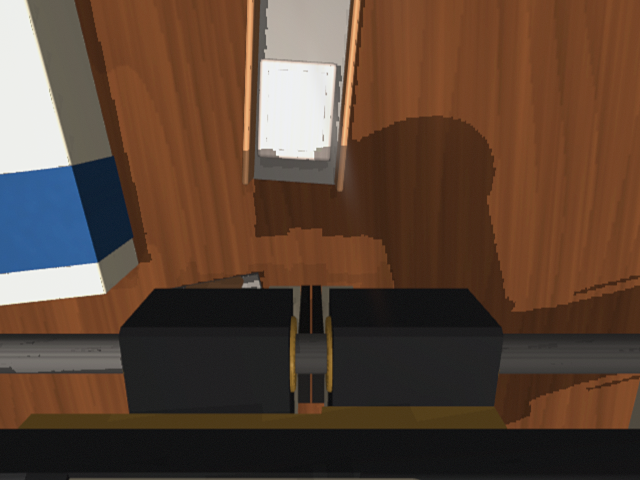

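```bash
cat > fit.py <<'E'
from h import *
def tops(W,p,box,z0,z1,bright=150):
    x0,x1,y0,y1=box; p=p.astype(int)
    m=(W[...,0]>x0)&(W[...,0]<x1)&(W[...,1]>y0)&(W[...,1]<y1)&(W[...,2]>z0)&(W[...,2]<z1)&(p.min(-1)>bright)&(p.max(-1)-p.min(-1)<40)
    n,l,s,_=cv2.connectedComponentsWithStats(m.astype(np.uint8))
    if n<2: return None
    k=1+np.argmax(s[1:,4]); q=W[l==k]
    return len(q),np.median(q[:,2]).round(4),rect(q[:,:2])
E
python3 - <<'E'
from fit import *
d=np.load('w1.npz'); p,W=d['p'],d['W']
print('tin R',tops(W,p,(.48,.60,-.21,-.09),.03,.05))
q=p.astype(int)
m=(W[...,2]>.03)&(W[...,2]<.046)&(W[...,0]>.47)&(W[...,0]<.62)&(W[...,1]<-.05)&(q[...,0]-q[...,2]>40)
w=W[m]; print(len(w)); 
for s in (w[:,0]<.54-(-.15-w[:,1])*.165, w[:,0]>=.54-(-.15-w[:,1])*.165):
    t=w[s]; f=np.polyfit(t[:,1],t[:,0],1); print(f, 'z',np.median(t[:,2]), 'ymax',t[:,1].max(), np.degrees(np.arctan(f[0])))
E
```

```text
tin R (6781, np.float64(0.0391), (array([ 0.5406, -0.1516]), array([66.6, 52.6]), 82.3))
2849
[0.14469171 0.5260413 ] z 0.038256173342930244 ymax -0.09137436033558284 8.233086214145796
[0.14819468 0.59770642] z 0.0382295883705801 ymax -0.1011417219717397 8.429577948423928
```

```bash
python3 -c "
from plan import *
legs([(.5453,-.119,.06,171.7,4)],-1)"
```

```text
0 -0 0.18 -0.08 -0.28 0.88 -1; 0 -0 0.18 -0.09 -0.27 0.88 -1; 0 -0 0.18 -0.09 -0.27 0.88 -1; 0 -0 0.17 -0.09 -0.27 0.87 -1
end [ 0.5453 -0.1189  0.0601] [ 1.8000e+02 -1.0000e-02  1.7172e+02]
```

```bash
python3 -m jog '0 0 0.18 -0.08 -0.28 0.88 -1; 0 0 0.18 -0.09 -0.27 0.88 -1; 0 0 0.18 -0.09 -0.27 0.88 -1; 0 0 0.17 -0.09 -0.27 0.87 -1; 0 0 0 0 0 0.25 -1; 0 0 0 0 0 0.15 -1; 0 0 0 0 0 0 -1'
```

```text
clock: 4.9
tool_pos: [0.5459, -0.1187, 0.045]
orientation: [180.0, 0.1, 171.8]
force: [0.8, 0.9, 0.6]
opening: 0.0003
```

```bash
python3 -m jog '0 0 0 0 0 0.1 -1; 0 0 0 0 0 0.05 -1; 0 0 0 0 0 0 -1'; python3 -m jog '0 0 0 0 0 0.03 -1; 0 0 0 0 0 0 -1';  python3 -m jog '0 0 0 0 0 0.02 -1; 0 0 0 0 0 0 -1'; python3 -c "
from h import *
o=tool()[1]; print(o['tool_pos'],o['force'])
p,W=cloud('scene','s1'); p=p[270:350,180:300]; cv2.imwrite('pics/s1c.png',cv2.resize(p[:,:,::-1],None,fx=6,fy=6,interpolation=2))"
```

```text
clock: 5.28
tool_pos: [0.5455, -0.1192, 0.0384]
orientation: [180.0, 0.0, 171.7]
force: [0.5, -0.2, 0.0]
opening: 0.0005
clock: 5.52
tool_pos: [0.5463, -0.1188, 0.0378]
orientation: [180.0, 0.1, 171.7]
force: [-0.3, 4.7, 5.7]
opening: 0.0004
clock: 5.78
tool_pos: [0.5468, -0.1185, 0.0374]
orientation: [179.9, 0.2, 171.7]
force: [-1.1, 5.4, 9.0]
opening: 0.0005
[ 0.54677483 -0.11849757  0.03742022] [-1.13414198  5.38781006  9.01193616]
```

View pics/s1c.png

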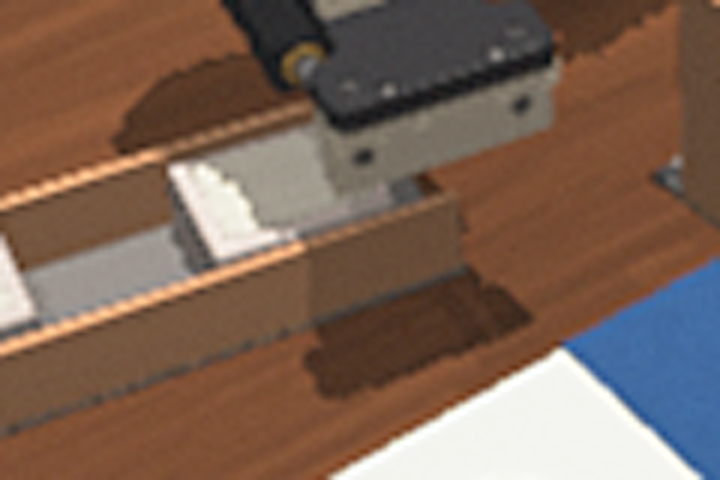

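```bash
python3 -m jog '0 0 0 0 0 0.02 -1; 0 0 0 0 0 0 -1'; python3 -m jog '0 0 0 0 0 0.02 -1; 0 0 0 0 0 0 -1'
```

```text
clock: 6.08
tool_pos: [0.5473, -0.1181, 0.037]
orientation: [179.9, 0.2, 171.7]
force: [-1.9, 9.6, 12.4]
opening: -0.0
clock: 6.32
tool_pos: [0.5475, -0.1178, 0.0367]
orientation: [179.9, 0.3, 171.7]
force: [-2.2, 11.7, 16.6]
opening: 0.0002
```

```bash
python3 -m jog '0 0 0 0 0 -0.6 -1; 0 0 0 0 -0.8 0 -1; 0 0 0 0 -0.8 0 -1; 0 0 0 0 -0.8 0 -1; 0 0 0 0 -0.8 0 -1; 0 0 0 0 0 0 -1; 0 0 0 0 0 0.46 -1; 0 0 0 0 0 0 -1'
```

```text
clock: 7.32
tool_pos: [0.5265, -0.2456, 0.0395]
orientation: [-180.0, -0.1, 171.7]
force: [0.5, -0.5, -0.4]
opening: 0.0003
```

```bash
python3 -m jog '0 0 0 0 0 0.05 -1; 0 0 0 0 0 0 -1'; python3 -m jog '0 0 0 0 0 0.02 -1; 0 0 0 0 0 0 -1'; python3 -m jog '0 0 0 0 0 0.03 -1; 0 0 0 0 0 0 -1'
```

```text
clock: 7.58
tool_pos: [0.527, -0.2457, 0.0385]
orientation: [-180.0, 0.0, 171.7]
force: [-0.2, 0.8, 0.5]
opening: 0.0003
clock: 7.82
tool_pos: [0.5271, -0.2458, 0.0383]
orientation: [180.0, 0.0, 171.7]
force: [-1.1, 2.8, 7.2]
opening: 0.0003
clock: 8.07
tool_pos: [0.5271, -0.2458, 0.0382]
orientation: [-180.0, 0.1, 171.7]
force: [-5.5, 4.8, 17.0]
opening: 0.0004
```

```bash
python3 -c "
from h import *
o=ctrl.get_obs(); print(o['tool_pos'],o['force'],o['moment'])
p,W=cloud('scene','s2'); p=p[270:370,120:280]; a=cv2.resize(p[:,:,::-1],None,fx=5,fy=5,interpolation=2); cv2.imwrite('pics/s2c.png',a)
p,W=cloud('side','d2'); p=p[120:220,280:400]; a=cv2.resize(p[:,:,::-1],None,fx=6,fy=6,interpolation=2); cv2.imwrite('pics/d2c.png',a)"
```

```text
[ 0.5271413  -0.24575876  0.03817999] [-5.48729345  4.76785724 17.01912955] [ 1.8171888   1.76562185 -0.02928833]
```

View pics/s2c.png

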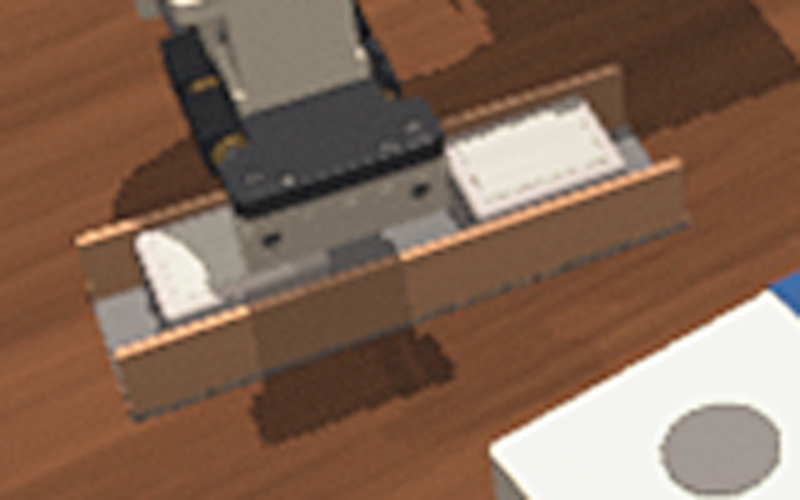

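View pics/d2c.png

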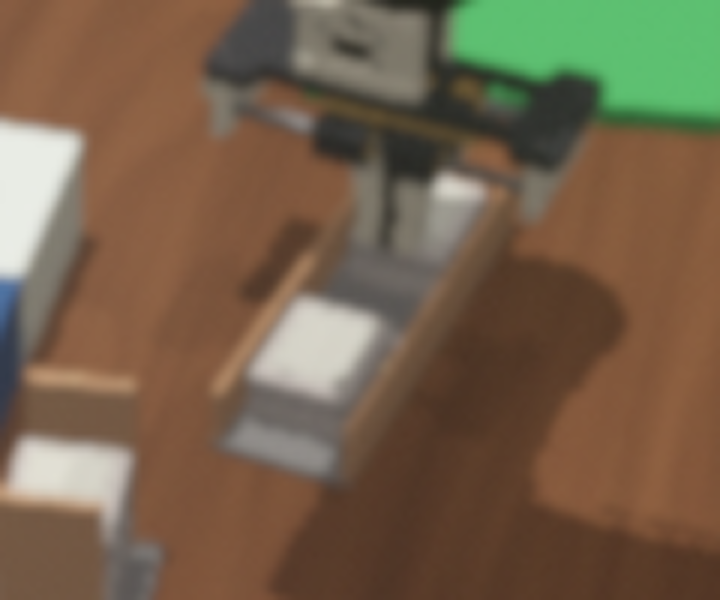

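```bash
cat > tilt.py <<'E'
from h import *
def lidplane(c,tag):
    p,W=cloud('wrist',tag); q=p.astype(int)
    ex=np.array([.1443,.9895]); ey=np.array([.9895,-.1443])
    r=W[...,:2]-np.array(c); a=r@ex; b=r@ey
    m=(abs(a)<.031)&(abs(b)<.024)&(W[...,2]>.028)&(W[...,2]<.05)
    A=np.c_[a[m],b[m],np.ones(m.sum())]; s=np.linalg.lstsq(A,W[...,2][m],rcond=None)[0]
    print(tag,m.sum(),'a range',a[m].min().round(4),a[m].max().round(4),'slope along,across,z0',s.round(4))
E
python3 - <<'E'
from tilt import *
lidplane((.522,-.2783),'w_pressL')
E
```

```text
w_pressL 18062 a range -0.031 0.0308 slope along,across,z0 [ 0.0164 -0.0105  0.0393]
```

View pics/w_pressL.png

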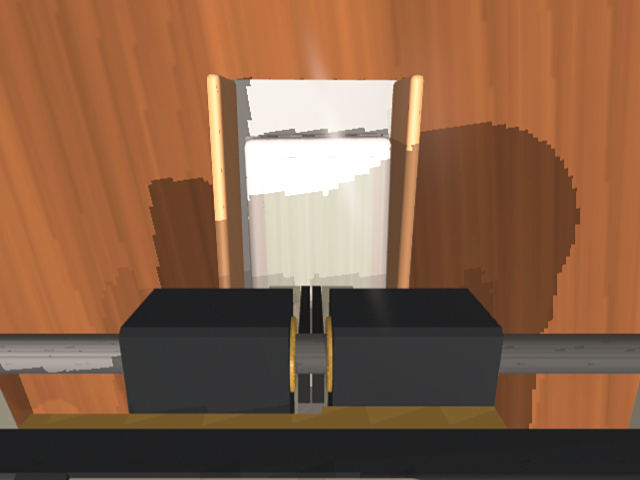

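```bash
python3 -m jog '0 0 0 0 0 -0.6 -1; 0 0 0 0 0.8 0 -1; 0 0 0 0 0.8 0 -1; 0 0 0 0 0.8 0 -1; 0 0 0 0 0.8 0 -1; 0 0 0 0 0 0 -1; 0 0 0 0 0 0.5 -1; 0 0 0 0 0 0 -1'
```

```text
clock: 9.22
tool_pos: [0.5444, -0.1196, 0.0393]
orientation: [-180.0, -0.1, 171.7]
force: [0.1, 0.2, -0.9]
opening: 0.0005
```

```bash
python3 -c "
from tilt import *
lidplane((.5405,-.1516),'w_R0')"; python3 -m jog '0 0 0 0 0 0.06 -1; 0 0 0 0 0 0.03 -1; 0 0 0 0 0 0 -1'; python3 -c "
from tilt import *
lidplane((.5405,-.1516),'w_R1')"; python3 -m jog '0 0 0 0 0 0.03 -1; 0 0 0 0 0 0 -1'; python3 -c "
from tilt import *
lidplane((.5405,-.1516),'w_R2')"
```

```text
w_R0 17823 a range -0.031 0.0309 slope along,across,z0 [0.0193 0.0026 0.0394]
clock: 9.65
tool_pos: [0.5464, -0.119, 0.0377]
orientation: [180.0, 0.1, 171.7]
force: [-0.1, 4.1, 5.9]
opening: 0.0008
w_R1 18339 a range -0.031 0.0306 slope along,across,z0 [-0.0052 -0.0124  0.0394]
clock: 9.95
tool_pos: [0.5471, -0.1185, 0.0371]
orientation: [179.9, 0.2, 171.7]
force: [-1.8, 6.7, 10.1]
opening: 0.0003
w_R2 18628 a range -0.031 0.0309 slope along,across,z0 [-0.0248 -0.0266  0.0395]
```

View pics/w_R2.png

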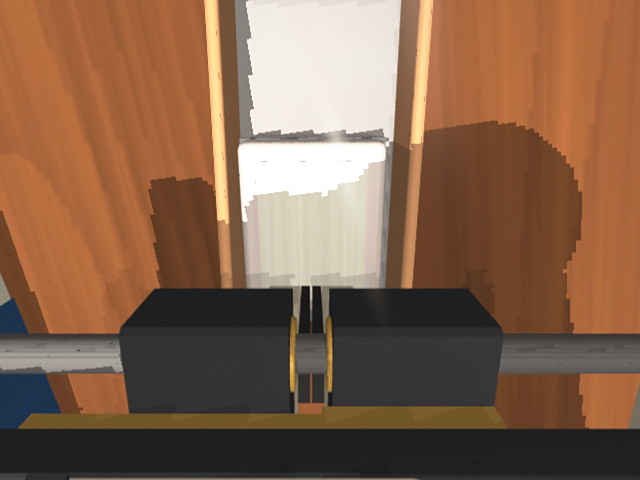

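```bash
python3 -m jog '0 0 0 0 0 0.05 -1; 0 0 0 0 0 0.04 -1; 0 0 0 0 0 0 -1'; python3 -c "
from tilt import *
lidplane((.5405,-.1516),'w_R3')"
```

```text
clock: 10.38
tool_pos: [0.5475, -0.1176, 0.0358]
orientation: [179.9, 0.3, 171.8]
force: [-9.6, 15.5, 34.5]
opening: 0.0004
w_R3 19238 a range -0.031 0.031 slope along,across,z0 [-0.0519 -0.024   0.0395]
```

```bash
python3 -m jog '0 0 0 0 0 -0.6 -1'; python3 -c "
from plan import *
legs([(.515,-.27,.17,81.7,16)],1)"
```

```text
clock: 10.55
tool_pos: [0.5449, -0.1189, 0.0562]
orientation: [180.0, -0.0, 171.7]
force: [-0.5, -0.3, 0.4]
opening: 0.0003
-0 -0 0.98 0.01 -0.24 -0.18 1; -0 -0 0.98 -0.01 -0.24 -0.18 1; -0 -0 0.98 -0.03 -0.24 -0.18 1; -0 -0 0.98 -0.06 -0.23 -0.18 1; -0 -0 0.98 -0.08 -0.23 -0.18 1; -0 -0 0.98 -0.1 -0.22 -0.18 1; -0 -0 0.98 -0.12 -0.21 -0.18 1; -0 -0 0.98 -0.14 -0.19 -0.18 1
-0 -0 0.98 -0.16 -0.18 -0.18 1; -0 -0 0.98 -0.18 -0.16 -0.18 1; -0 -0 0.98 -0.19 -0.14 -0.17 1; -0 -0 0.99 -0.21 -0.12 -0.18 1; -0 -0 0.98 -0.22 -0.1 -0.17 1; -0 -0 0.99 -0.23 -0.08 -0.18 1; -0 -0 0.98 -0.23 -0.06 -0.17 1; -0.01 -0 0.99 -0.24 -0.04 -0.18 1
end [ 0.5151 -0.2699  0.1702] [ 1.7998e+02 -1.0000e-02  8.1700e+01]
```

```bash
python3 -m jog '0 0 0.98 0 -0.24 -0.5 -1; 0 0 0.98 0 -0.24 -0.5 1; 0 0 0.98 -0.03 -0.24 -0.4 1; 0 0 0.98 -0.06 -0.23 -0.4 1; 0 0 0.98 -0.08 -0.23 -0.3 1; 0 0 0.98 -0.1 -0.22 -0.3 1; 0 0 0.98 -0.12 -0.21 -0.2 1; 0 0 0.98 -0.14 -0.2 -0.2 1'
python3 -m jog '0 0 0.98 -0.16 -0.18 0 1; 0 0 0.98 -0.18 -0.16 0 1; 0 0 0.98 -0.2 -0.14 0 1; 0 0 0.98 -0.2 -0.12 0 1; 0 0 0.98 -0.22 -0.1 0 1; 0 0 0.98 -0.23 -0.08 0 1; 0 0 0.98 -0.23 -0.06 0 1; 0 0 1 -0.24 -0.04 0 1'
python3 -m jog '0 0 0 0 0 0 1'
python3 - <<'E'
from fit import *
print(tool()[1]['tool_pos'])
p,W=cloud('wrist','w4'); np.savez('w4.npz',p=p,W=W)
print('R',tops(W,p,(.48,.60,-.21,-.09),.03,.05)); print('L',tops(W,p,(.46,.58,-.34,-.22),.03,.05))
E
```

```text
clock: 11.55
tool_pos: [0.5294, -0.1954, 0.1684]
orientation: [180.0, 0.0, 126.6]
force: [0.2, -0.0, -0.0]
opening: 0.0652
clock: 12.55
tool_pos: [0.5149, -0.271, 0.1681]
orientation: [180.0, 0.0, 81.5]
force: [-0.0, -0.2, -0.2]
opening: 0.0873
clock: 12.68
tool_pos: [0.5149, -0.2711, 0.1679]
orientation: [180.0, 0.0, 81.7]
force: [0.0, 0.3, 0.7]
opening: 0.0878
[ 0.51489195 -0.27108535  0.16792892]
R (7035, np.float64(0.0391), (array([ 0.5403, -0.1516]), array([67.4, 53.4]), 82.5))
L (7012, np.float64(0.0391), (array([ 0.5193, -0.2785]), array([67.8, 53.3]), 83.0))
```

View pics/w4.png

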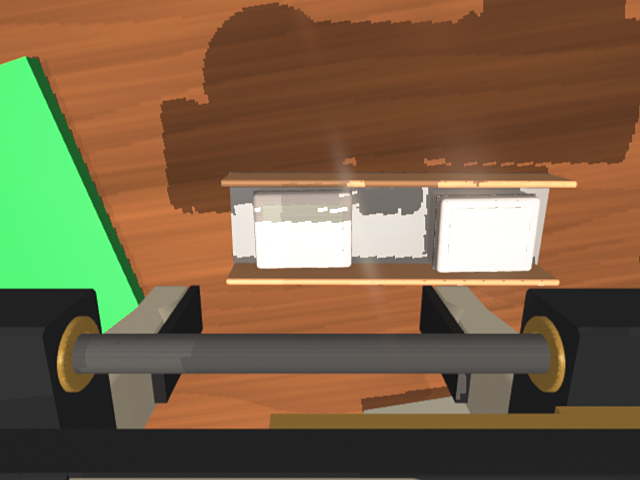

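```bash
python3 -m jog '0 0 0 -0.17 0.14 0.8 1; 0 0 0 0 0 0.9 1; 0 0 0 0 0 0.9 1; 0 0 0 0 0 0.6 1; 0 0 0 0 0 0.4 1; 0 0 0 0 0 0.32 1; 0 0 0 0 0 0 1'
```

```text
clock: 13.6
tool_pos: [0.5195, -0.2779, 0.0104]
orientation: [-179.9, -0.0, 81.8]
force: [0.4, -0.3, -0.3]
opening: 0.0879
```

```bash
python3 -m jog '0 0 0 0 0 0 0; 0 0 0 0 0 0 -1; 0 0 0 0 0 0 -1; 0 0 0 0 0 0 -1'; python3 -m jog '0 0 0 0 0 -0.2 -1; 0 0 0 0 0 -0.8 -1; 0 0 0 0 0 -0.9 -1'; python3 -c "
from plan import *
print(tool()[1]['opening'])
legs([(.43,0,.09,98,8)],-1)"
```

```text
clock: 14.1
tool_pos: [0.5203, -0.2781, 0.0117]
orientation: [179.9, 0.0, 81.8]
force: [-0.1, 1.8, 5.8]
opening: 0.0677
clock: 14.48
tool_pos: [0.5189, -0.2779, 0.0873]
orientation: [-179.9, -0.0, 81.7]
force: [1.1, 0.2, -2.0]
opening: 0.0678
0.06780707921037046
-0 -0 -0.35 0.82 -0.4 -0.01 -1; -0 -0 -0.36 0.83 -0.37 -0.01 -1; -0 -0 -0.35 0.85 -0.34 -0.01 -1; -0 -0 -0.36 0.86 -0.31 -0.01 -1; -0.01 -0 -0.35 0.87 -0.28 -0 -1; -0 -0 -0.36 0.87 -0.25 -0.01 -1; -0.01 -0 -0.35 0.89 -0.22 -0.01 -1; -0 -0.01 -0.36 0.89 -0.19 -0 -1
end [4.299e-01 1.000e-04 9.000e-02] [-1.8e+02  2.0e-02  9.8e+01]
```

```bash
python3 -m jog '0 0 -0.36 0.8 -0.4 0 -1; 0 0 -0.36 0.85 -0.37 0 -1; 0 0 -0.36 0.85 -0.34 0 -1; 0 0 -0.36 0.85 -0.3 0 -1; 0 0 -0.36 0.87 -0.28 0 -1; 0 0 -0.36 0.87 -0.25 0 -1; 0 0 -0.36 0.9 -0.22 0 -1; 0 0 -0.36 0.9 -0.2 0.1 -1'; python3 -m jog '0 0 0 0 0 0.5 -1; 0 0 0 0 0 0.7 -1; 0 0 0 0 0 0.4 -1; 0 0 0 0 0 0 -1'
```

```text
clock: 15.48
tool_pos: [0.4296, 0.0011, 0.0834]
orientation: [180.0, -0.0, 98.3]
force: [0.5, 0.5, -1.1]
opening: 0.0681
clock: 15.98
tool_pos: [0.429, -0.0004, 0.0182]
orientation: [-179.8, 0.0, 98.2]
force: [0.4, -0.6, -1.4]
opening: 0.0679
```

```bash
python3 -m jog '0 0 0 0 0 0.15 -1; 0 0 0 0 0 0.06 -1; 0 0 0 0 0 0 -1'; python3 -m jog '0 0 0 0 0 0.03 -1; 0 0 0 0 0 0 -1'
```

```text
clock: 16.35
tool_pos: [0.4301, 0.0001, 0.0108]
orientation: [180.0, -0.0, 98.2]
force: [0.0, -0.6, -1.2]
opening: 0.068
clock: 16.6
tool_pos: [0.43, 0.0001, 0.0095]
orientation: [180.0, -0.0, 98.2]
force: [-0.3, -0.9, 0.1]
opening: 0.068
```

```bash
python3 -m jog '0 0 0 0 0 0.03 -1; 0 0 0 0 0 0 -1';python3 -m jog '0 0 0 0 0 0.02 -1; 0 0 0 0 0 0 -1'
```

```text
clock: 16.85
tool_pos: [0.4299, 0.0, 0.0081]
orientation: [-180.0, 0.0, 98.2]
force: [0.7, 0.1, -1.4]
opening: 0.0678
clock: 17.1
tool_pos: [0.43, 0.0001, 0.0077]
orientation: [180.0, 0.0, 98.2]
force: [-1.9, -0.9, 5.0]
opening: 0.0675
```

Contact with the desk at 0.0077. I'll release, rise and look.

```bash
python3 -m jog '0 0 0 0 0 0 0.75; 0 0 0 0 0 0 0.75; 0 0 0 0 0 0 1; 0 0 0 0 0 -0.4 1; 0 0 0 0 0 -0.9 1; 0 0 0 0 0 -0.9 1; 0 0 0 0 0 -0.6 1; 0 0 0 0 0 0 1'; python3 - <<'E'
from fit import *
print(tool()[1]['tool_pos'])
p,W=cloud('wrist','w5'); np.savez('w5.npz',p=p,W=W)
print('A',tops(W,p,(.35,.51,-.08,.08),.025,.045))
E
```

```text
clock: 18.1
tool_pos: [0.4312, 0.0005, 0.1211]
orientation: [179.8, -0.1, 98.3]
force: [-0.1, 0.2, -0.1]
opening: 0.0879
[0.43117091 0.00051834 0.12109765]
A (9946, np.float64(0.035), (array([ 0.4285, -0.001 ]), array([54.1, 67.7]), 9.1))
```

View pics/w5.png

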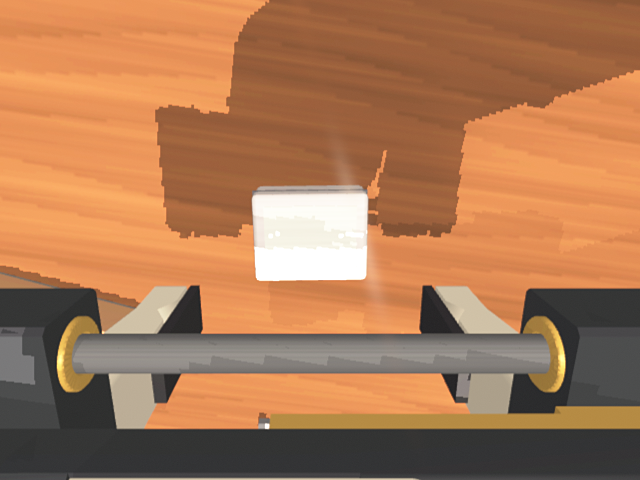

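```bash
python3 -c "
from plan import *
legs([(.615,.075,.21,188.2,16)],1)"
```

```text
0 0 -0.98 0.07 0.3 -0.14 1; 0 0 -0.98 0.04 0.31 -0.14 1; 0 0 -0.98 0.01 0.31 -0.14 1; 0 0 -0.98 -0.02 0.31 -0.14 1; 0 0 -0.98 -0.05 0.31 -0.14 1; 0 0 -0.98 -0.08 0.3 -0.14 1; 0 0 -0.98 -0.1 0.29 -0.14 1; 0 0 -0.98 -0.13 0.28 -0.14 1
0 0 -0.98 -0.16 0.27 -0.14 1; 0 0 -0.98 -0.19 0.25 -0.14 1; 0 0 -0.98 -0.21 0.23 -0.14 1; 0 0 -0.98 -0.23 0.21 -0.14 1; 0 0 -0.99 -0.25 0.19 -0.14 1; 0 0.01 -0.98 -0.27 0.16 -0.14 1; 0.01 0 -0.99 -0.28 0.14 -0.14 1; 0 0.01 -0.98 -0.29 0.11 -0.14 1
end [0.6149 0.0752 0.2098] [ 1.8000e+02 -1.0000e-02 -1.7182e+02]
```

```bash
python3 -m jog '0 0 -0.98 0.07 0.3 -0.5 1; 0 0 -0.98 0.04 0.31 -0.5 1; 0 0 -0.98 0 0.31 -0.5 1; 0 0 -0.98 -0.02 0.31 -0.4 1; 0 0 -0.98 -0.05 0.31 -0.3 1; 0 0 -0.98 -0.08 0.3 0 1; 0 0 -0.98 -0.1 0.3 0 1; 0 0 -0.98 -0.13 0.28 0 1'
python3 -m jog '0 0 -0.98 -0.16 0.27 0 1; 0 0 -0.98 -0.19 0.25 0 1; 0 0 -0.98 -0.21 0.23 0 1; 0 0 -0.98 -0.23 0.21 0 1; 0 0 -0.98 -0.25 0.2 0 1; 0 0 -0.98 -0.27 0.16 0 1; 0 0 -0.98 -0.28 0.14 0 1; 0 0 -0.98 -0.3 0.1 0 1'
python3 -m jog '0 0 0 0 0 0 1'
python3 - <<'E'
from fit import *
print(tool()[1]['tool_pos'],tool()[1]['orientation'])
p,W=cloud('wrist','w6'); np.savez('w6.npz',p=p,W=W)
print('col',tops(W,p,(.55,.70,-.04,.11),.065,.085))
m=(W[...,2]>.1)&(W[...,2]<.118)&(W[...,0]>.55)&(W[...,0]<.70)&(W[...,1]>-.06)&(W[...,1]<.12)
q=p.astype(int); m&=(q[...,0]-q[...,2]>40)
print('cheeks',m.sum(),rect(W[m][:,:2]))
for s in (W[...,1]<.03,W[...,1]>=.03): print(rect(W[m&s][:,:2]), np.median(W[m&s][:,2]))
E
```

```text
clock: 19.15
tool_pos: [0.5224, 0.0367, 0.2057]
orientation: [-179.9, -0.1, 143.3]
force: [0.2, 0.2, -0.0]
opening: 0.0877
clock: 20.15
tool_pos: [0.6154, 0.075, 0.2053]
orientation: [-180.0, -0.2, -171.7]
force: [-0.6, 0.1, -0.4]
opening: 0.0877
clock: 20.27
tool_pos: [0.6155, 0.075, 0.2053]
orientation: [-180.0, -0.2, -172.0]
force: [-0.6, -0.4, -0.5]
opening: 0.0879
[0.61548526 0.07498383 0.20527839] [-1.79966760e+02 -1.61474937e-01 -1.71963983e+02]
col (4883, np.float64(0.0751), (array([0.6229, 0.0208]), array([52.4, 45.3]), 7.4))
cheeks 2071 (array([0.6212, 0.0328]), array([53.4, 92.2]), 6.8)
(array([ 0.6264, -0.0101]), array([53.1,  6. ]), 7.0) 0.10838245978641853
(array([0.6161, 0.0752]), array([53.4,  6.6]), 6.7) 0.10804315710364898
```

View pics/w6.png

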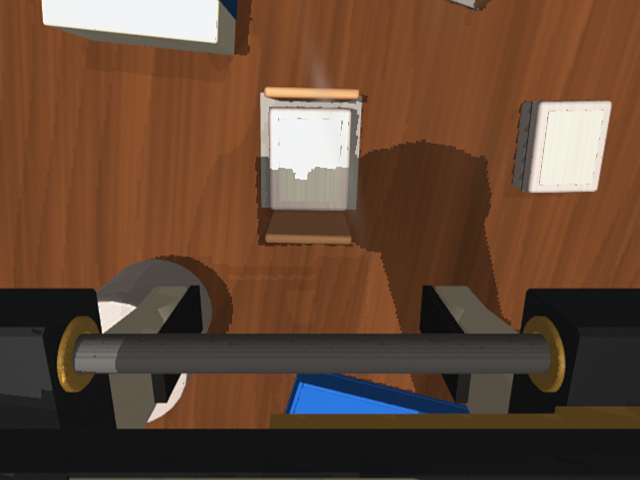

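```bash
python3 - <<'E'
from fit import *
d=np.load('w6.npz'); p,W=d['p'],d['W']
for b in (60,90,110): print('col',b,tops(W,p,(.55,.70,-.04,.11),.068,.082,b))
for b in (90,150): print('A',b,tops(W,p,(.35,.51,-.08,.08),.025,.045,b))
E
python3 -c "
from plan import *
legs([(.4285,-.001,.1,188,7)],1)"
```

```text
col 60 (8191, np.float64(0.075), (array([0.6218, 0.0314]), array([54.1, 67.7]), 7.2))
col 90 (8101, np.float64(0.075), (array([0.6217, 0.031 ]), array([53.9, 67. ]), 7.2))
col 110 (7955, np.float64(0.075), (array([0.6217, 0.0309]), array([53.6, 66.7]), 7.7))
A 90 (6462, np.float64(0.0349), (array([ 0.4292, -0.0012]), array([54.1, 67.8]), 8.7))
A 150 (6204, np.float64(0.035), (array([ 0.429 , -0.0013]), array([53.7, 66.4]), 9.1))
-0 -0 -0 0.7 -0.18 0.38 1; -0 -0 -0 0.7 -0.17 0.38 1; -0 -0.01 -0 0.69 -0.18 0.38 1; -0 -0 -0 0.7 -0.17 0.38 1; -0 -0.01 -0 0.7 -0.18 0.38 1; -0 -0 -0 0.69 -0.17 0.37 1; -0.01 -0.01 -0.01 0.7 -0.18 0.38 1
end [ 0.4284 -0.001   0.1   ] [ 1.7997e+02  2.0000e-02 -1.7199e+02]
```

```bash
python3 -m jog '0 0 -0.1 0.7 -0.18 0.1 1; 0 0 0 0.7 -0.17 0.2 1; 0 0 0 0.69 -0.18 0.4 1; 0 0 0 0.7 -0.17 0.5 1; 0 0 0 0.7 -0.18 0.5 1; 0 0 0 0.69 -0.17 0.5 1; 0 0 0 0.7 -0.18 0.5 1; 0 0 0 0 0 0 1'; python3 -c "
from plan import *
legs([(.4289,-.0012,.008,188.5,4)],1)"
```

```text
clock: 21.32
tool_pos: [0.4263, -0.0043, 0.0979]
orientation: [-180.0, -0.2, -171.5]
force: [-0.3, -0.6, 0.5]
opening: 0.0876
-0 -0.01 -0 -0.02 0.02 0.56 1; -0 -0.01 -0 -0.02 0.02 0.56 1; -0 -0.01 -0 -0.02 0.01 0.56 1; -0 -0.01 -0 -0.02 0.02 0.57 1
end [ 0.4289 -0.0011  0.0079] [-1.7998e+02  2.0000e-02 -1.7152e+02]
```

```bash
python3 -m jog '0 -0.02 0 -0.03 0.04 0.7 1; 0 -0.02 0 -0.03 0.03 0.7 1; 0 0 0 0 0 0.5 1; 0 0 0 0 0 0.32 1; 0 0 0 0 0 0 1'
```

```text
clock: 21.95
tool_pos: [0.4318, 0.0002, 0.01]
orientation: [-180.0, 0.1, -171.4]
force: [0.2, -0.9, 0.3]
opening: 0.0875
```

```bash
python3 -m jog '0 0 0 0 0 0 1; 0 0 0 0 0 0 1'; python3 -c "
from plan import *
legs([(.4289,-.0012,.0085,188.5,2)],1)"
```

```text
clock: 22.2
tool_pos: [0.4326, 0.0006, 0.0112]
orientation: [180.0, 0.3, -171.4]
force: [0.2, 0.3, -0.2]
opening: 0.088
0 0.03 0.01 0.05 -0.02 0.03 1; 0 0.02 0.01 0.05 -0.01 0.04 1
end [ 0.4289 -0.0012  0.0084] [ 1.7998e+02  2.0000e-02 -1.7148e+02]
```

```bash
python3 -m jog '0 0.05 0 0.1 -0.03 0.05 1; 0 0 0 0 0 0 1; 0 0 0 0 0 0 1'
```

```text
clock: 22.58
tool_pos: [0.4284, -0.0014, 0.0087]
orientation: [180.0, -0.0, -171.4]
force: [0.2, -0.2, 0.1]
opening: 0.0876
```

Aligned with the tin, with the fingers outside its long sides. Now I'll close and lift.

```bash
python3 -m jog '0 0 0 0 0 0 0.3; 0 0 0 0 0 0 -1; 0 0 0 0 0 0 -1; 0 0 0 0 0 0 -1; 0 0 0 0 0 0 -1'; python3 -m jog '0 0 0 0 0 -0.15 -1; 0 0 0 0 0 -0.6 -1; 0 0 0 0 0 -1 -1; 0 0 0 0 0 -1 -1; 0 0 0 0 0 -0.7 -1'; python3 -c "
from plan import *
legs([(.6217,.0313,.14,187.2,6)],-1)"
```

```text
clock: 23.2
tool_pos: [0.4284, -0.0014, 0.0086]
orientation: [180.0, -0.1, -171.3]
force: [0.3, -0.7, -1.2]
opening: 0.0538
clock: 23.82
tool_pos: [0.4285, -0.0014, 0.1486]
orientation: [180.0, 0.0, -171.3]
force: [1.5, -0.4, -2.0]
opening: 0.0536
0 0 0.04 -0.82 0.01 0.04 -1; 0 0 0.04 -0.82 0.02 0.04 -1; 0 0 0.04 -0.81 0.02 0.03 -1; 0 0 0.04 -0.82 0.02 0.04 -1; 0 0 0.05 -0.81 0.03 0.03 -1; 0.01 0.01 0.04 -0.82 0.03 0.04 -1
end [0.6218 0.0313 0.14  ] [-1.7997e+02 -2.0000e-02 -1.7278e+02]
```

```bash
python3 -m jog '0 0 0.04 -0.8 0.01 0 -1; 0 0 0.04 -0.85 0.02 0 -1; 0 0 0.04 -0.8 0.02 0 -1; 0 0 0.04 -0.85 0.02 0 -1; 0 0 0.04 -0.8 0.03 0 -1; 0 0 0.04 -0.8 0.03 0 -1; 0 0 0 0 0 0 -1; 0 0 0 0 0 0 -1'; python3 -c "
from plan import *
legs([(.6217,.0313,.12,187.2,2)],-1)"
```

```text
clock: 24.82
tool_pos: [0.6208, 0.0311, 0.1459]
orientation: [-180.0, -0.2, -172.7]
force: [-0.7, 0.8, -1.5]
opening: 0.0537
-0 -0.01 0.01 -0.01 0 0.32 -1; -0 -0.02 0 -0.02 0 0.33 -1
end [0.6219 0.0312 0.1199] [-1.800e+02  2.000e-02 -1.728e+02]
```

```bash
python3 -m jog '0 -0.03 0 -0.03 0 0.3 -1; 0 0 0 0 0 0.3 -1; 0 0 0 0 0 0 -1; 0 0 0 0 0 0 -1';python3 - <<'E'
from fit import *
T,o=tool(); print(o['tool_pos'],o['orientation'])
p,W=cloud('wrist','w7')
z=o['tool_pos'][2]+.0254
m=(abs(W[...,2]-z)<.006)&(abs(W[...,0]-.62)<.05)&(abs(W[...,1]-.03)<.06)&(p.min(-1)>100)
L=(W[m]-T[:3,3])@T[:3,:3]; print(m.sum(), L.min(0),L.max(0))
cv2.imwrite('pics/w7.png',p[:,:,::-1])
E
```

```text
clock: 25.32
tool_pos: [0.623, 0.0314, 0.1224]
orientation: [-180.0, 0.1, -172.7]
force: [-0.2, -0.8, -0.9]
opening: 0.0535
[0.62297012 0.03139328 0.12237408] [-1.79988612e+02  1.11678492e-01 -1.72717533e+02]
21242 [-0.04357224 -0.0338754  -0.0314635 ] [ 0.0446332   0.03136519 -0.01934567]
```

View pics/w7.png

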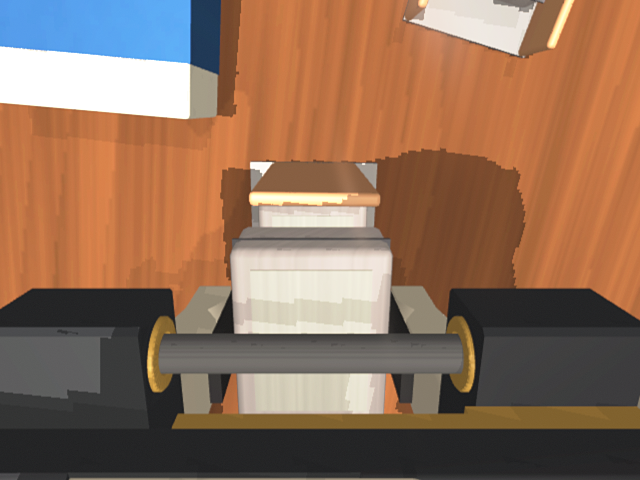

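```bash
python3 -m jog '0 0.01 0 0.02 0 0.2 -1; 0 0 0 0 0 0.3 -1; 0 0 0 0 0 0.25 -1; 0 0 0 0 0 0.1 -1; 0 0 0 0 0 0 -1; 0 0 0 0 0 0 -1'
```

```text
clock: 26.12
tool_pos: [0.6225, 0.0314, 0.0886]
orientation: [-180.0, 0.1, -172.7]
force: [-0.1, -0.0, -1.7]
opening: 0.0538
```

```bash
python3 -m jog '0 0 0 0.01 0 0.08 -1; 0 0 0 0 0 0.03 -1; 0 0 0 0 0 0 -1'; python3 -m jog '0 0 0 0 0 0.03 -1; 0 0 0 0 0 0 -1'
```

```text
clock: 26.5
tool_pos: [0.6217, 0.0313, 0.0839]
orientation: [-180.0, 0.1, -172.7]
force: [0.5, 0.2, -2.0]
opening: 0.0536
clock: 26.75
tool_pos: [0.6218, 0.0313, 0.0827]
orientation: [180.0, 0.1, -172.7]
force: [-0.0, 0.1, -1.7]
opening: 0.0539
```

```bash
python3 -m jog '0 0 0 0 0 0.02 -1; 0 0 0 0 0 0 -1'
```

```text
clock: 27.0
tool_pos: [0.6219, 0.0313, 0.0826]
orientation: [-180.0, 0.1, -172.7]
force: [-2.5, 0.3, 4.7]
opening: 0.0534
```

```bash
python3 -m jog '0 0 0 0 0 0 0.4; 0 0 0 0 0 0 0.6; 0 0 0 0 0 0 0.9; 0 0 0 0 0 -0.3 0.9; 0 0 0 0 0 -0.8 0.9; 0 0 0 0 0 -1 0.9; 0 0 0 0 0 -0.9 0.9'; python3 -c "
from plan import *
legs([(.6155,.075,.24,188,3)],1)"
```

```text
clock: 27.88
tool_pos: [0.6219, 0.0312, 0.2044]
orientation: [-180.0, 0.1, -172.7]
force: [1.1, 0.5, 0.6]
opening: 0.0834
-0 0.01 -0.04 0.01 0.37 -0.3 1; -0 0.01 -0.04 0 0.37 -0.3 1; -0 0 -0.04 0.01 0.37 -0.29 1
end [0.6153 0.0751 0.24  ] [-1.8000e+02  2.0000e-02 -1.7203e+02]
```

```bash
python3 -m jog '0 0 -0.04 0.01 0.37 -0.3 1; 0 0 -0.04 0 0.37 -0.3 1; 0 0 -0.04 0.01 0.37 -0.3 1; 0 0 0 0 0 0 1'
python3 - <<'E'
from fit import *
print(tool()[1]['tool_pos'],tool()[1]['orientation'])
p,W=cloud('wrist','w8')
for b in (60,100): print('A',tops(W,p,(.55,.70,-.04,.11),.1,.118,b))
m=(W[...,2]>.1)&(W[...,2]<.118)&(W[...,0]>.55)&(W[...,0]<.70)&(W[...,1]>-.06)&(W[...,1]<.12)
q=p.astype(int); m&=(q[...,0]-q[...,2]>40)
print('cheeks',m.sum(),rect(W[m][:,:2]))
E
```

```text
clock: 28.38
tool_pos: [0.6152, 0.0767, 0.2386]
orientation: [180.0, 0.1, -171.9]
force: [0.1, 0.1, -0.2]
opening: 0.0876
[0.6151788  0.07669983 0.23857331] [ 1.79996891e+02  1.01530190e-01 -1.71926090e+02]
A (8275, np.float64(0.109), (array([0.6212, 0.0319]), array([54.1, 68.1]), 7.3))
A (8194, np.float64(0.109), (array([0.6212, 0.0316]), array([54.1, 67.5]), 7.3))
cheeks 1633 (array([0.6213, 0.0328]), array([53.8, 92.3]), 6.5)
```

View pics/w8.png

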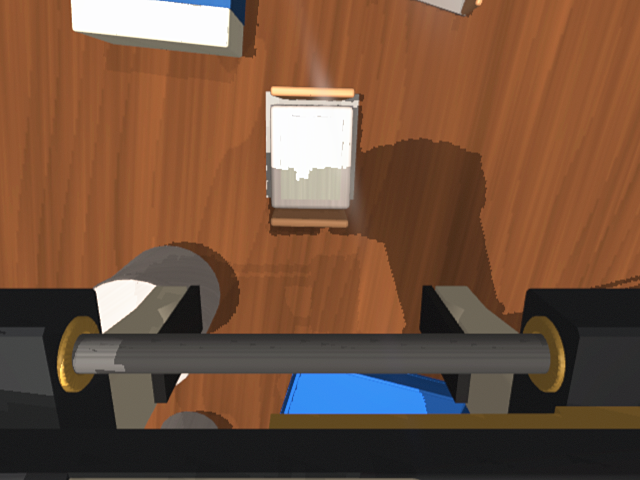

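```bash
python3 -c "
from plan import *
legs([(.545,-.15,.2,262,13)],1)"
```

```text
-0 0 -0.99 0.19 -0.41 0.07 1; -0 0 -0.99 0.23 -0.39 0.07 1; -0 0 -0.99 0.27 -0.37 0.07 1; -0 0 -0.99 0.31 -0.34 0.07 1; -0 0 -0.99 0.34 -0.3 0.07 1; -0 0 -0.99 0.37 -0.27 0.07 1; -0 0 -1 0.39 -0.23 0.07 1; -0 0 -0.99 0.41 -0.19 0.08 1
-0 0 -1 0.43 -0.15 0.07 1; -0 0 -0.99 0.44 -0.11 0.08 1; -0 0 -1 0.45 -0.06 0.07 1; -0 0 -0.99 0.46 -0.02 0.08 1; -0.01 0 -1 0.45 0.03 0.07 1
end [ 0.545  -0.1498  0.2001] [ 1.7998e+02  1.0000e-02 -9.7990e+01]
```

```bash
python3 -m jog '0 0 -1 0.2 -0.4 0 1; 0 0 -1 0.23 -0.4 0 1; 0 0 -1 0.27 -0.37 0 1; 0 0 -1 0.3 -0.34 0 1; 0 0 -1 0.34 -0.3 0.1 1; 0 0 -1 0.37 -0.27 0.2 1; 0 0 -1 0.4 -0.23 0.3 1; 0 0 -1 0.4 -0.2 0.3 1'
python3 -m jog '0 0 -1 0.43 -0.15 0.3 1; 0 0 -1 0.44 -0.1 0.3 1; 0 0 -1 0.45 -0.06 0.2 1; 0 0 -1 0.45 0 0 1; 0 0 -0.9 0.45 0.03 0 1; 0 0 0 0 0 0 1'
python3 - <<'E'
from fit import *
print(tool()[1]['tool_pos'])
p,W=cloud('wrist','w9')
for b in (80,150): print('R',tops(W,p,(.48,.60,-.21,-.09),.03,.05,b))
E
```

```text
clock: 29.42
tool_pos: [0.5719, -0.0649, 0.2007]
orientation: [180.0, -0.0, -126.0]
force: [-0.2, -0.3, 0.5]
opening: 0.0875
clock: 30.18
tool_pos: [0.5444, -0.1513, 0.169]
orientation: [180.0, -0.0, -98.2]
force: [0.0, 0.3, 0.0]
opening: 0.0875
[ 0.54439142 -0.15125982  0.16897846]
R (7308, np.float64(0.0389), (array([ 0.5408, -0.1516]), array([68.2, 53.8]), 82.8))
R (7204, np.float64(0.0389), (array([ 0.5408, -0.1517]), array([68.2, 53.7]), 82.9))
```

View pics/w9.png

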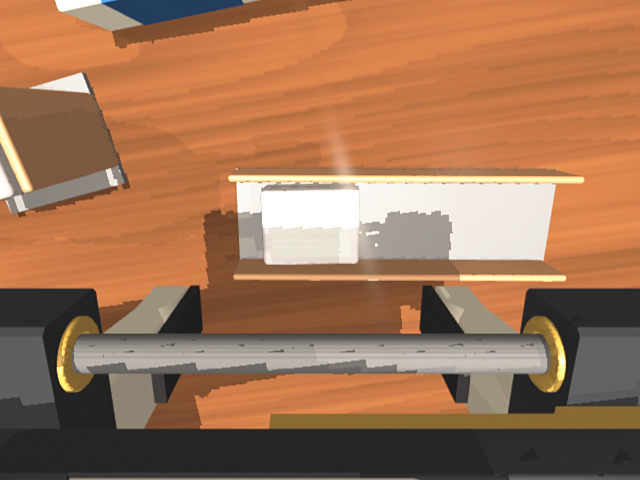

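```bash
python3 -m jog '0 0 -0.15 0 0.09 0.8 1; 0 0 0 0 0 0.9 1; 0 0 0 0 0 0.9 1; 0 0 0 0 0 0.6 1; 0 0 0 0 0 0.4 1; 0 0 0 0 0 0.32 1; 0 0 0 0 0 0 1; 0 0 0 0 0 0 1'
```

```text
clock: 31.22
tool_pos: [0.5425, -0.1498, 0.0137]
orientation: [-179.9, 0.0, -97.3]
force: [0.3, -0.4, 0.3]
opening: 0.0876
```

```bash
python3 -m jog '0 0 0 0.04 0.04 0.06 1; 0 0 0 0 0 0 0.6; 0 0 0 0 0 0 -1; 0 0 0 0 0 0 -1; 0 0 0 0 0 0 -1'; python3 -m jog '0 0 0 0 0 -0.2 -1; 0 0 0 0 0 -0.8 -1; 0 0 0 0 0 -1 -1; 0 0 0 0 0 -0.7 -1';  python3 -c "
from plan import *
legs([(.519,.32,.12,171.5,16)],-1)"
```

```text
clock: 31.85
tool_pos: [0.5403, -0.1512, 0.0109]
orientation: [-179.9, 0.0, -97.3]
force: [0.2, 0.6, 2.1]
opening: 0.0678
clock: 32.35
tool_pos: [0.5403, -0.1512, 0.1207]
orientation: [-179.9, 0.0, -97.3]
force: [-0.0, 0.3, -2.1]
opening: 0.0675
-0 0 1 -0.73 0.13 0 -1; -0 0 0.99 -0.71 0.2 0 -1; -0 0 1 -0.69 0.27 0 -1; -0 0 0.99 -0.66 0.33 0 -1; -0 0 1 -0.62 0.4 0 -1; -0 0 0.99 -0.58 0.46 0 -1; -0 0 1 -0.53 0.51 0 -1; -0 0 0.99 -0.48 0.56 0 -1
-0 0 1 -0.42 0.61 0 -1; -0 0 0.99 -0.35 0.64 0 -1; -0 0 1 -0.29 0.68 0 -1; -0 0 0.99 -0.22 0.7 0 -1; 0 0.01 1 -0.15 0.72 0 -1; -0 0 0.99 -0.08 0.73 0.01 -1; -0 0.01 1 -0 0.73 0 -1; -0 0 0.99 0.07 0.74 0.01 -1
end [0.5189 0.3202 0.1199] [-1.8000e+02  2.0000e-02  1.7152e+02]
```

```bash
python3 -m jog '0 0 1 -0.73 0.13 -0.4 -1; 0 0 1 -0.7 0.2 -0.4 -1; 0 0 1 -0.7 0.27 0 -1; 0 0 1 -0.66 0.33 0 -1; 0 0 1 -0.62 0.4 0 -1; 0 0 1 -0.58 0.46 0 -1; 0 0 1 -0.53 0.5 0 -1; 0 0 1 -0.48 0.56 0 -1'
python3 -m jog '0 0 1 -0.42 0.6 0 -1; 0 0 1 -0.35 0.64 0 -1; 0 0 1 -0.3 0.68 0 -1; 0 0 1 -0.22 0.7 0 -1; 0 0 1 -0.15 0.72 0 -1; 0 0 1 -0.08 0.73 0 -1; 0 0 0.9 0 0.73 0 -1; 0 0 0.9 0.07 0.74 0 -1'
python3 -m jog '0 0 0 0 0 0 -1'
python3 - <<'E'
from fit import *
print(tool()[1]['tool_pos'])
p,W=cloud('wrist','w10')
q=p.astype(int)
m=(q[...,2]-q[...,0]>60)&(abs(W[...,2]-.028)<.006)&(abs(W[...,0]-.52)<.14)&(abs(W[...,1]-.32)<.14)
print(m.sum(),rect(W[m][:,:2]))
p,W=cloud('scene'); q=p.astype(int)
m=(q[...,2]-q[...,0]>60)&(abs(W[...,2]-.028)<.004)&(abs(W[...,0]-.52)<.14)&(abs(W[...,1]-.32)<.14)
print(m.sum(),rect(W[m][:,:2]))
cv2.imwrite('pics/s10.png',cv2.resize(p[160:330,280:480,::-1],None,fx=4,fy=4,interpolation=2)[:600,:800])
E
```

```text
clock: 33.35
tool_pos: [0.5297, 0.0856, 0.1509]
orientation: [-180.0, 0.0, -143.3]
force: [0.7, 0.3, -2.7]
opening: 0.0682
clock: 34.35
tool_pos: [0.5206, 0.3205, 0.1508]
orientation: [-180.0, 0.0, 172.0]
force: [-0.1, -0.0, -2.2]
opening: 0.0683
clock: 34.48
tool_pos: [0.5206, 0.3214, 0.1505]
orientation: [180.0, 0.0, 172.3]
force: [1.2, -0.7, -1.8]
opening: 0.0678
[0.52060648 0.32140855 0.15049485]
4911 (array([0.5173, 0.3065]), array([123.5, 190.7]), 82.1)
276 (array([0.5061, 0.3415]), array([196. , 228.5]), 82.1)
```

View pics/w10.png

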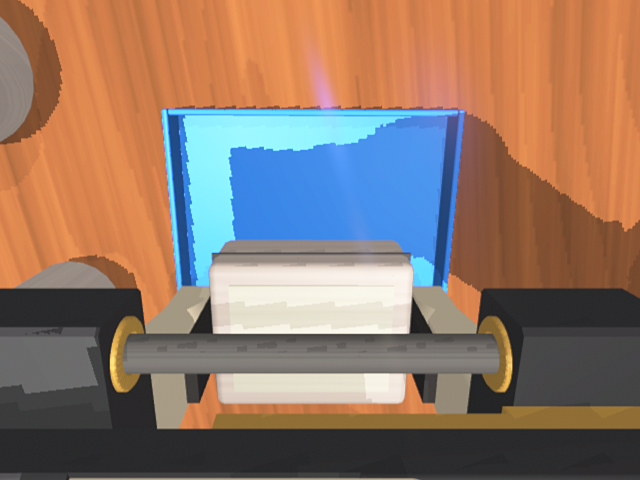

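View pics/s10.png

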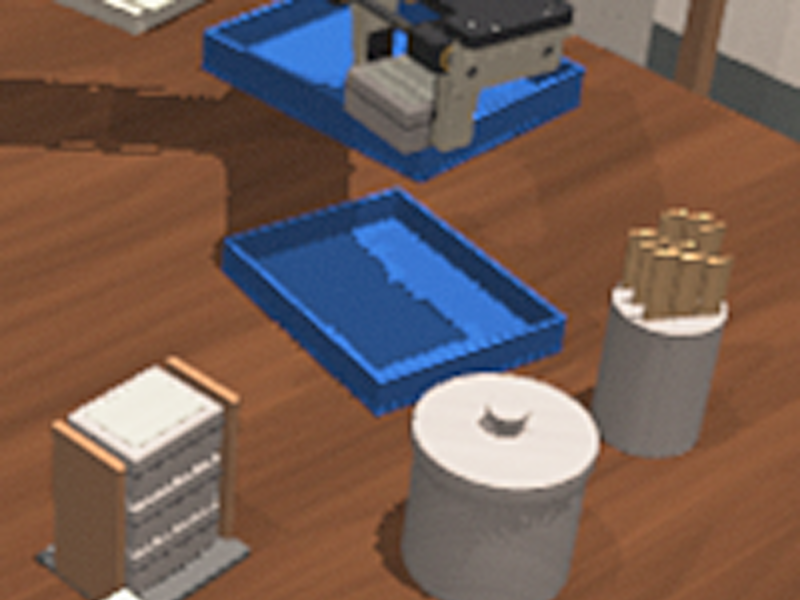

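```bash
python3 -m jog '0 0 0 0 0 0.5 -1; 0 0 0 0 0 0.8 -1; 0 0 0 0 0 0.8 -1; 0 0 0 0 0 0.6 -1; 0 0 0 0 0 0.4 -1; 0 0 0 0 0 0.2 -1; 0 0 0 0 0 0 -1; 0 0 0 0 0 0 -1'
```

```text
clock: 35.58
tool_pos: [0.5216, 0.3202, 0.0196]
orientation: [179.9, 0.1, 172.2]
force: [0.2, -0.7, -1.5]
opening: 0.0679
```

```bash
python3 -m jog '0 0 0 0 0 0.07 -1; 0 0 0 0 0 0 -1'
```

```text
clock: 35.83
tool_pos: [0.5211, 0.3199, 0.0161]
orientation: [180.0, 0.1, 172.2]
force: [0.6, 0.2, -2.0]
opening: 0.0677
```

```bash
python3 -m jog '0 0 0 0 0 0.06 -1; 0 0 0 0 0 0.03 -1; 0 0 0 0 0 0 -1'; python3 -m jog '0 0 0 0 0 0.03 -1; 0 0 0 0 0 0 -1'
```

```text
clock: 36.2
tool_pos: [0.5211, 0.3197, 0.0121]
orientation: [-180.0, 0.0, 172.2]
force: [-0.1, -0.5, -2.5]
opening: 0.0679
clock: 36.45
tool_pos: [0.5211, 0.3198, 0.011]
orientation: [180.0, 0.1, 172.2]
force: [-0.4, 0.1, -2.2]
opening: 0.0677
```

```bash
python3 -m jog '0 0 0 0 0 0.02 -1; 0 0 0 0 0 0 -1'; python3 -m jog '0 0 0 0 0 0.01 -1; 0 0 0 0 0 0 -1'
```

```text
clock: 36.7
tool_pos: [0.5212, 0.3198, 0.0109]
orientation: [180.0, 0.1, 172.2]
force: [-1.9, -1.7, 3.9]
opening: 0.0678
clock: 36.95
tool_pos: [0.5212, 0.3199, 0.0108]
orientation: [180.0, 0.1, 172.2]
force: [-3.8, -1.2, 9.0]
opening: 0.0678
```

The tin is seated on the tray floor. I'll release, rise and look.

```bash
python3 -m jog '0 0 0 0 0 0 0.6; 0 0 0 0 0 0 0.75; 0 0 0 0 0 0 0.9; 0 0 0 0 0 -0.3 0.9; 0 0 0 0 0 -0.8 0.9; 0 0 0 0 0 -1 0.9; 0 0 0 0 0.5 -1 0.9; 0 0 0 0 0.5 -1 0.9'; python3 -m jog '0 0 0 0 0.3 -0.3 0.9; 0 0 0 0 0 0 0.9; 0 0 0 0 0 0 0.9'
python3 - <<'E'
from fit import *
print(tool()[1]['tool_pos'])
p,W=cloud('wrist','w11')
for b in (80,150): print('B',tops(W,p,(.42,.62,.22,.42),.03,.05,b))
c=np.array([.5205,.32]); 
m=(abs(W[...,0]-c[0])<.02)&(abs(W[...,1]-c[1])<.02)&(abs(W[...,2]-.038)<.012)
A=np.c_[W[m][:,:2]-c,np.ones(m.sum())]; print('slope',np.linalg.lstsq(A,W[m][:,2],rcond=None)[0])
p,W=cloud('scene')
cv2.imwrite('pics/s11.png',cv2.resize(p[170:370,120:480,::-1],None,fx=2.2,fy=2.2,interpolation=2))
print('A scene',tops(W,p,(.55,.70,-.04,.11),.1,.118,100)); print('B scene',tops(W,p,(.42,.62,.22,.42),.03,.05,100))
for t in ('jar','glove_box','stick_cup'): print(t,[np.round(r['location'],3).tolist() for r in nets.boxes_of(t,'scene')][:1])
E
```

```text
clock: 37.95
tool_pos: [0.5265, 0.3596, 0.1765]
orientation: [179.9, 0.1, 172.2]
force: [0.4, 1.2, -0.6]
opening: 0.0833
clock: 38.33
tool_pos: [0.5272, 0.3703, 0.1845]
orientation: [-179.9, -0.0, 172.2]
force: [-0.5, -0.8, -1.2]
opening: 0.0834
[0.52720591 0.37034568 0.18448112]
B (7554, np.float64(0.039), (array([0.5205, 0.3181]), array([53.5, 67.7]), 82.2))
B (7475, np.float64(0.039), (array([0.5204, 0.318 ]), array([53.4, 67.7]), 82.2))
slope [-0.00190612 -0.00329821  0.03929401]
A scene (503, np.float64(0.1082), (array([0.6225, 0.0345]), array([54. , 76.8]), 9.0))
B scene (280, np.float64(0.0383), (array([0.5227, 0.3153]), array([55.1, 70.6]), 81.6))
jar [[0.754, 0.167, 0.086]]
glove_box [[0.774, -0.157, 0.06]]
stick_cup [[0.722, 0.346, 0.084]]
```

View pics/w11.png

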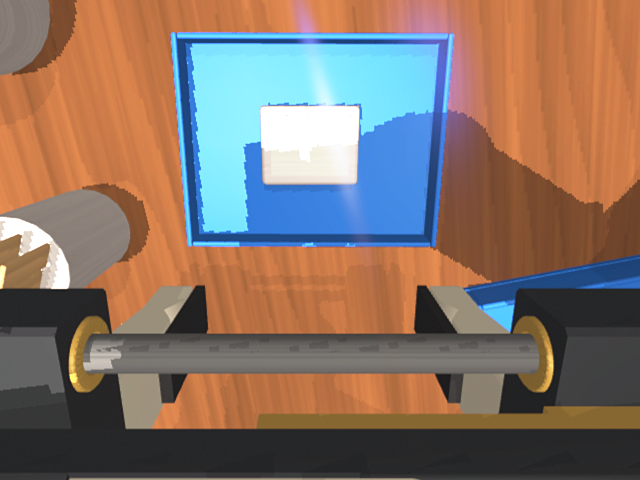

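View pics/s11.png

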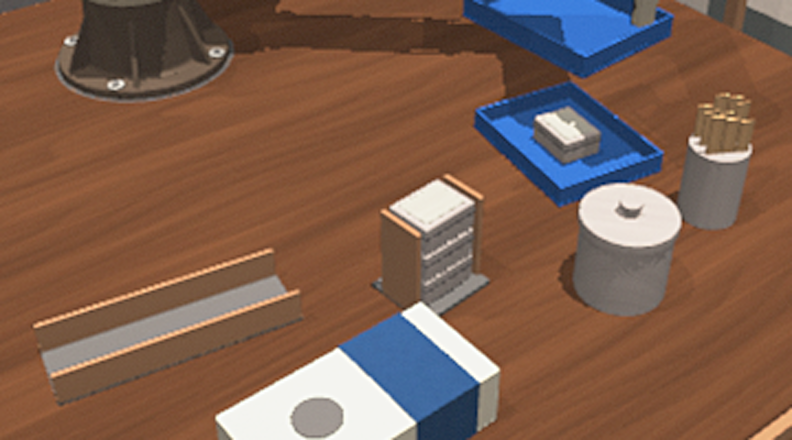

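The wrist picture shows the rejected tin level in the small tray at (310,145). In the scene crop, the three-tin column stands square between the cheeks at (435,235), the channel is empty, and the jar, glove box and stick cup haven't moved. The gripper is clear of everything, so I'm handing in.

```bash
python3 -c "
from plant import ctrl
o=ctrl.get_obs(); print(o['clock'],o['qvel'].round(2)); print(ctrl.close_job())"
```

```text
38.575 [ 0.15 -0.08  0.33  0.09  0.    0.05]
the job is handed in; nothing more can be done
None
```

The job is done and handed in at about 38.6 s of the 72 s allowed; no verdict was reported.

- **Finding the rocking tin:** I pressed both tins at a lid end while both stood in the channel. The tin farther from the stand stayed level under 17 N. The tin nearer the stand tilted as the press grew, and I held it at about 0.07 rad under 34 N. That is more force than the 3 to 10 N given. At 10 N it had reached about 0.05 rad, and it never reached the stated 0.1 rad.
- **Steady tin:** I took it by its ends and set it on the desk at (0.429, -0.001). I let go, took it again by its long sides and stacked it on the column. The wrist camera then put it at (0.621, 0.032) with its lid at 109 mm. That is within about 1 mm and 0.5° of where I measured the second column tin before stacking.
- **Rocking tin:** It is in the smaller blue tray, level and within a few mm of the tray's centre, and the fingers are clear of it.
- **Bystanders:** The last detections put the jar, glove box and stick cup within about 5 mm of where they started, which is within the detector's own error.
- **Disagreements:** The scene camera put the stacked tin 2 to 3 mm from the wrist camera's position and measured it 9 mm too long. I trusted the closer wrist view. The arm's reported pose also drifted by up to about 3 mm before two of the grasps, and I corrected it each time before closing the fingers.

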